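# Pulse a tablet mill by its bayonet lid

### The job

Get the bench mill ready and pulse it: press the red emergency-stop mushroom down so that it latches, and only then fit the lid fully home in the mill's open chamber, flat in its bayonet slots. With the lid seated and not yet turned, reset the stop by turning its mushroom clockwise so that it springs up again; then twist the lid clockwise to the orange pulse mark, half-way to the lock, without ever turning it on to the red lock mark, and finish still gripping it there against its spring (do not let go). Leave the other things on the bench where they are.

Things in the scene. Friction and masses are not known exactly. Their poses are not given: they have to be found in the camera images.
- mill: bench mill fixed to the bench: pale grey housing 140 (x) by 150 (y) by 135 mm tall, dark front panel to its -x. Origin: centre of its underside, on the chamber's axis. On top a round steel collar, 116 mm across (81 mm inside), its flat top 160 mm above the bench. Two entry slots 20 mm wide cut through its 6 mm lip on the +x and -x sides (white patches)
- mill_seat (a point): centre of the collar's mouth, level with its top face (160 mm up); axes as the mill's, so x runs through the two slots
- mill_pulse (a point): the same point, but its x axis runs through the two orange pulse marks on the collar's top, 45 degrees (0.785 rad) clockwise from above of the slots; the two red lock marks are 90 degrees clockwise of the slots
- switch_ring (a joint): angle (rad) of the sprung ring in the collar, 0 at rest, grows clockwise. The seated lid's lugs meet it about 0.12 rad clockwise of the slots and push it on: ring = lid angle - 0.12, so 0.67 at the pulse mark. It pushes back with 0.08 N m at first, 0.18 N m at the pulse mark, and turns a lid let go back to the slots. From 1.05 the lugs ride on sprung lock plungers (lock at 1.45)
- lid_bar (a point): loose lid, 0.25 kg, first right way up on the bench: point on its axis, in the grip bar, 37 mm above its underside; axes as lid_cap. Bar: dark blue, white end stripes, 64 mm long along the lid's x, 16 mm thick, from 20 mm (top of the cap) to 49 mm above the underside. Fully home in the mill this point is 23 mm above mill_seat. The lid is the same turned by 180 degrees
- lid_cap (a point): the lid's axis at the underside of its grey cap (100 mm across, 6 mm thick); meets mill_seat when fully home; x along the bar. Below the cap a plug 76 mm across, 14 mm deep, with two lugs 11 mm wide reaching 45.5 mm from the axis, in line with the bar's ends. With the lid's x along the mill's x (within 0.08 rad) the lugs pass the slots and the cap comes to rest on the collar
- stop (a joint): how far the red mushroom is down (m): 0 up, 0.007 latched, 0.0085 at the bottom. Pressing takes 4 N at first, about 8 N to the bottom; pressed to the bottom and let go it stays at 0.007, otherwise it springs up again
- stop_knob (a joint): angle (rad) of the mushroom, 0 at rest, grows clockwise from above, ends at 0.9, light return spring. When latched, a turn of more than about 0.5 frees it, and when then let go it springs up
- stop_head (a point): on the axis of the red mushroom head, 40 mm across, from 9 mm below to 9.5 mm above this point; it stands on a yellow box 72 by 72 by 55 mm tall fixed to the bench. The point is 80 mm above the bench (25 mm above the box) when up, 7 mm lower when latched
- column: bystander: steel chromatography column, 174 mm long and 18 mm thick, lying on the bench along its x; origin at the middle of its underside
- solvent_bottle: bystander: amber bottle with a blue cap, 70 mm across and 140 mm tall, origin at the centre of its underside
- vial_rack: bystander: blue rack of vials, 110 by 65 by 46 mm tall, origin at the centre of its underside
- brush: bystander: cleaning brush lying on the bench along its x, origin near the middle of its underside
There are look-alikes about, which are no part of the job. What is shaped like the part that bears lid_bar but green is not meant.

How it is judged:
By the outcome, as a careful person would: the job done as asked, in the order asked, and still so for the second after the job is handed in, while the arm keeps its last pose, push and grip.
It also fails if it takes over 72 s, if anything falls off the work surface, if the arm or the gripper's body presses on something with over 40 N, if the wrist force passes 120 N, or if a joint passes its speed limit or range.

### The arm

A 6-joint arm with a two-finger parallel gripper is mounted at the origin on the work surface. World frame = base frame: x ahead of the robot, y to its left, z up, the work surface at z = 0. Lengths are in m, angles in degrees, forces in N, time in s.
With the tool pointing down it reaches from about 0.35 to 0.975 m from the base axis. Payload 4.9 kg.
Tool frame: the origin (TCP) lies at the very end of the fingers, on their centre line; the grasp point (between the pads) lies 19 mm behind it (ctrl.grip_depth is the z of the grasp point in the tool frame, in m); z points along the fingers, y is the line along which they close (so a half turn about z gives the same grasp; the last joint's range is limited). The gripper opens to 85 mm and grips with 20 to 120 N. Pads are 22 mm wide; open, the fingers measure 114 mm over their backs; the gripper's body (76 mm by 85 mm) begins 54 mm behind the grasp point. The pads swing forward as they close: fully open they stand 13 mm farther back than shut.
Start: joints at [58.728, 3.019, 92.412, -0, 84.569, -6.818], TCP at [0.259, 0.569, 0.231] pointing down, gripper open.
Joint ranges: [-172.51, 172.51], [-57.92, 126.97], [3.15, 148.05], [-58.71, 238.71], [5.1, 150.11], [-179.66, 179.66]. Speed limits (degrees/s): [147.25, 147.25, 180, 180, 180, 180].

### API

Orientations are given as a 3x3 rotation matrix whose columns are the frame's x, y, z axes.
In Python, from bench import ctrl gives the robot as it stands. The module is installed in compiled form; this text tells all that it offers.
- The arm moves only by the tool jog_arm, never from a script. Its argument "deltas" is a list of rows, each a list of 7 numbers: the finger opening in mm, from 0 to 85.4, then the shift along the world's x, y, z in mm, then the turn, a rotation vector about the world's x, y, z in rad. A call has exactly 5 rows; each row is the pose to reach, as a shift and turn from the pose commanded when the call began; what a row does not reach only later rows make up. A row lasts 1/10 s, in which the tool goes at most 50 mm and 8.59 degrees, less where a joint would pass 70% of its speed; a pose out of reach is approached as far as the arm can. A call with a gripper value outside its range is refused whole. The fingers move at their own pace and stop on an object; the grip force is fixed at half the most. Time passes only in rows, so rows that repeat a pose let the fingers close, or fill a call up. It gives the time, the measured TCP pose, the force, the opening and the grip force at its end, in the units of the state.
- ctrl.sense(): the state, without advancing time (a new reading comes with each control period).
- ctrl.snapshot(name): name is "scene" or "top"; returns a dict with "img" (384x512x3 uint8, blue, green, red), "vertical_fov" (degrees; the focal length in pixels is half the picture's height over the tangent of half this angle, whatever the lens; pixels are square), "cx", "cy" (the principal point, pixels), "dist_coeffs" ([k1, k2, p1, p2, k3] as OpenCV has them; the pictures are not rectified), "world_from_camera" (4x4, takes a point from camera to world coordinates). Camera axes: x right, y up, looking along -z (the intrinsics and any distortion apply to the point x, -y, -z); pixel columns grow to the right and rows downward; lengths in m; the calibration is good to about 2 mm. A picture is of the moment at which its call begins. There is no depth.
- ctrl.job_done(): hands the job in; it is judged then, once.
The state is a dict: "clock": time; "q": joint angles; "qvel": joint speeds; "joint_efforts": joint torques, N m; "ee_pos": TCP position; "tool_rot": TCP orientation; "ft_force": force on the tool from outside, world axes, zero at the start; "ft_torque": the same for the moment, N m; "gripper_width": opening from 0.0 (shut) to 1.0 (fully open); "grasp_force": force on a finger pad.
Only numpy, scipy, OpenCV 4.12 (cv2) and the standard library are available. Lean on these libraries where they do the work, as an engineer would, in place of code of your own. Each camera call takes 0.05 s, during which the arm holds its last target. There are 200 camera calls.

## Working session

There is one attempt and no reset: what is moved stays moved. The work goes in short steps, Python scripts to look and compute and a tool call to move; the robot and the scene stay as the last step left them, time stands still between calls to the robot, and variables do not carry over. Pictures are saved under pics/ and viewed, at most 10 in all, crops included, and the job is handed in when it is done.

Besides the shell and the picture viewer there is one more tool, called after "Call:" by a JSON object that holds its "fn" and its "kwargs", one argument or row to a line. jog_arm: Moves the arm, as the interface text tells. Its arguments: {"type":"object","properties":{"deltas":{"type":"array","items":{"type":"array","items":{"type":"number"}}}},"required":["deltas"]}

```bash
mkdir -p pics; cat > h.py <<'E'
import numpy as np, cv2
from bench import ctrl
def K(s):
    f=s["img"].shape[0]/2/np.tan(np.radians(s["vertical_fov"])/2)
    return np.array([[f,0,s["cx"]],[0,f,s["cy"]],[0,0,1.]])
def ray(s,uv):
    p=cv2.undistortPoints(np.array(uv,float).reshape(-1,1,2),K(s),np.array(s["dist_coeffs"],float)).reshape(-1,2)
    T=np.array(s["world_from_camera"]); d=np.c_[p[:,0],-p[:,1],-np.ones(len(p))]@T[:3,:3].T
    return T[:3,3],d
def onz(s,uv,z):
    o,d=ray(s,uv); return o+d*((z-o[2])/d[:,2])[:,None]
def shot(n,tag):
    s=ctrl.snapshot(n); cv2.imwrite(f"pics/{tag}.png",s["img"]); return s
E
python3 - <<'E'
from h import *
np.set_printoptions(precision=3,suppress=True)
a=shot("scene","scene0");b=shot("top","top0")
for s in(a,b):print(s["vertical_fov"],s["cx"],s["cy"],s["dist_coeffs"],s["world_from_camera"])
s=ctrl.sense();print(s["clock"],s["ee_pos"],s["tool_rot"],ctrl.grip_depth,s["gripper_width"])
E
```

```text
56.687672679873366 256.93710876253095 190.52188612963496 [-0.108  0.     0.     0.     0.   ] [[ 0.186 -0.536  0.824  1.414]
 [ 0.982  0.092 -0.162 -0.097]
 [ 0.011  0.839  0.543  0.692]
 [ 0.     0.     0.     1.   ]]
47.20381908761302 248.40352158824592 192.39762940344238 [0.043 0.    0.    0.    0.   ] [[ 0.022  0.994 -0.105  0.427]
 [-1.     0.022  0.001  0.075]
 [ 0.004  0.105  0.994  1.173]
 [ 0.     0.     0.     1.   ]]
0.1 [0.258 0.568 0.23 ] [[-0.91   0.414 -0.001]
 [ 0.414  0.91  -0.002]
 [ 0.    -0.002 -1.   ]] -0.0187 1.0000585739327195
```

View pics/scene0.png

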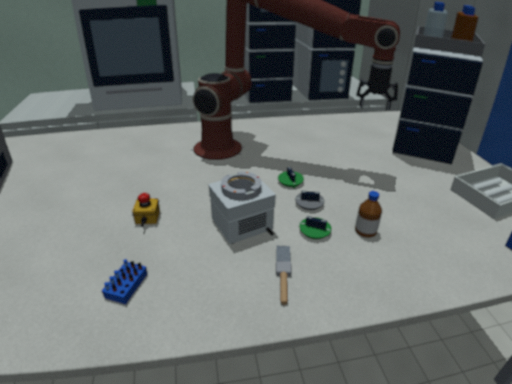

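View pics/top0.png

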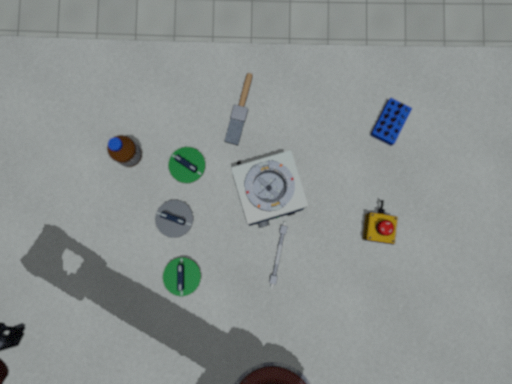

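The scene shows the mill at (242,205), the grey lid at (310,200) and the stop at (146,205). In the top view the mill is at (269,187), the grey lid at (174,218) between two green look-alikes, and the stop at (386,228).

```bash
python3 - <<'E'
import cv2,numpy as np
b=cv2.imread("pics/top0.png")
m=cv2.resize(b[142:232,222:317],None,fx=6,fy=6,interpolation=cv2.INTER_CUBIC)
l=cv2.resize(b[193:243,147:202],None,fx=4,fy=4,interpolation=cv2.INTER_CUBIC)
k=cv2.resize(b[193:248,355:410],None,fx=4,fy=4,interpolation=cv2.INTER_CUBIC)
o=np.zeros((540,800,3),np.uint8);o[:540,:570]=m;o[:200,575:795]=l[:, :220];o[210:430,575:795]=k
cv2.imwrite("pics/crop0.png",o)
E
```

```text
(no output)
```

View pics/crop0.png

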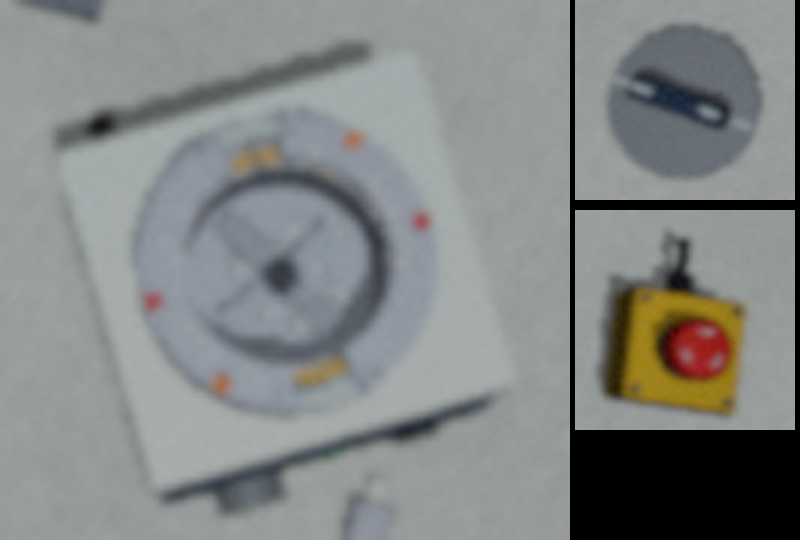

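The crop shows the mill's slots with white/yellow patches at (258,155) and (322,375). The orange marks are at (354,140) and (221,385), the red ones at (421,222) and (153,301), so the centre is at (287,262). The lid's bar runs from (625,83) to (745,125), and the mushroom is at (698,348). Next I measure with masks.

```bash
cat > m.py <<'E'
from h import *
np.set_printoptions(precision=4,suppress=True)
def hsvm(img,lo,hi): 
    return cv2.inRange(cv2.cvtColor(img,cv2.COLOR_BGR2HSV),lo,hi)
def blobs(m,box,amin=3):
    x0,y0,x1,y1=box; z=np.zeros_like(m); z[y0:y1,x0:x1]=m[y0:y1,x0:x1]
    n,_,st,c=cv2.connectedComponentsWithStats(z)
    return [(c[i],st[i,4]) for i in range(1,n) if st[i,4]>=amin]
def red(img): return hsvm(img,(0,110,80),(7,255,255))|hsvm(img,(168,110,80),(180,255,255))
E
python3 - <<'E'
from m import *
b=cv2.imread("pics/top0.png");a=cv2.imread("pics/scene0.png")
sb=ctrl.snapshot("top");sa=ctrl.snapshot("scene")
b=sb["img"];a=sa["img"]
print("mill red",blobs(red(b),(232,150,306,222),2))
print("mill or",blobs(hsvm(b,(5,90,80),(18,255,255)),(232,150,306,222),2))
for r,bx,s,z in((b,(365,210,400,245),sb,.0895),(a,(130,185,160,212),sa,.080)):
    for c,n in blobs(red(r),bx,10): print("knob",c,n,onz(s,[c],z))
# yellow box orientation
for nm,lo,hi,bx in (("yellow",(18,120,80),(35,255,255),(355,200,405,250)),("mill",None,None,None)):
    if lo:
        m=hsvm(b,lo,hi);c=np.argwhere(m[bx[1]:bx[3],bx[0]:bx[2]])[:,::-1]+[bx[0],bx[1]]
        print(nm,cv2.minAreaRect(c.astype(np.float32)))
# lid
x0,y0,x1,y1=147,193,202,243
g=b[y0:y1,x0:x1]; h=cv2.cvtColor(g,cv2.COLOR_BGR2HSV)
gr=cv2.cvtColor(g,cv2.COLOR_BGR2GRAY); print(gr[25,::3],gr[::3,27])
m=(gr<150).astype(np.uint8)
n,_,st,c=cv2.connectedComponentsWithStats(m);i=1+st[1:,4].argmax()
print("disc",st[i],c[i]+[x0,y0],onz(sb,[c[i]+[x0,y0]],.02))
d=(gr<60);yy,xx=np.nonzero(d);print("bar",d.sum(),xx.mean()+x0,yy.mean()+y0,cv2.minAreaRect(np.c_[xx+x0,yy+y0].astype(np.float32)))
E
```

```text
mill red []
mill or [(array([280.5, 165. ]), np.int32(2)), (array([258.5, 205.5]), np.int32(4))]
knob [385.3038 227.4494] 158 [[ 0.4622 -0.264   0.0895]]
knob [143.1515 196.6212] 66 [[ 0.4605 -0.2679  0.08  ]]
yellow ((381.3899841308594, 227.27000427246094), (28.284271240234375, 28.142852783203125), 8.130102157592773)
[154 154 149 107 103  92  61  42  41  41  46  46  57 102 111 108 152 156
 154] [153 155 118 108 105 106 106  72  38  44 103 109 107 108 111 147 155]
disc [   6    5   42   41 1321] [173.9114 217.8895] [[0.4771 0.2669 0.02  ]]
bar 101 172.8019801980198 216.87128712871288 ((173.13014221191406, 217.48629760742188), (23.525270462036133, 6.437263011932373), 20.556045532226562)
```

```bash
python3 - <<'E'
from m import *
S=[ctrl.snapshot("top") for _ in range(6)]; sb=S[0]; b=np.mean([s["img"] for s in S],0)
def wc(w,x,y,r,thr):
    x,y=int(round(x)),int(round(y)); p=np.clip(w[y-r:y+r+1,x-r:x+r+1]-thr,0,None)
    Y,X=np.mgrid[y-r:y+r+1,x-r:x+r+1]; return np.array([(p*X).sum(),(p*Y).sum()])/p.sum()
rd=b[:,:,2]-b[:,:,1]; orr=b[:,:,2]-b[:,:,0]
f=lambda x,y:(222+(x+.5)/6-.5,142+(y+.5)/6-.5)
P=[wc(rd,*f(421,222),3,15),wc(rd,*f(153,301),3,15),wc(orr,*f(354,140),3,15),wc(orr,*f(221,385),3,15)]
Q=onz(sb,P,.160);print(np.array(P),Q)
print("centre",Q[:2].mean(0),Q[2:].mean(0))
for i,off in((0,90),(2,45)):
    v=Q[i]-Q[i+1];print("slot yaw",np.degrees(np.arctan2(v[1],v[0]))+off)
# knob
Y,X=np.mgrid[205:250,365:405];p=np.clip(b[205:250,365:405,2]-b[205:250,365:405,1]-90,0,60)
c=[(p*X).sum()/p.sum(),(p*Y).sum()/p.sum()];print("knob",c,onz(sb,[c],.083))
# lid bar
g=b[205:232,160:190].mean(2);w=(b[205:232,160:190,0]-b[205:232,160:190,2])
Y,X=np.mgrid[205:232,160:190];w=np.clip(85-g,0,40)
c=np.array([(w*X).sum(),(w*Y).sum()])/w.sum();C=np.cov(np.vstack([X.ravel(),Y.ravel()]),aweights=w.ravel());e=np.linalg.eigh(C)[1][:,1]
q=onz(sb,[c,c+8*e,c-8*e],.045);v=q[1]-q[2];print("bar",c,q[0],np.degrees(np.arctan2(v[1],v[0])))
s=cv2.cvtColor(b.astype(np.uint8),cv2.COLOR_BGR2GRAY)
# disc boundary fit: edge of grey cap
E=[]
for t in np.radians(range(0,360,5)):
    r=np.arange(12,26,.25);u=174+r*np.cos(t);vv=218+r*np.sin(t)
    pr=cv2.remap(b.mean(2).astype(np.float32),u.astype(np.float32)[None],vv.astype(np.float32)[None],1)[0]
    k=np.argmax(pr>130);E.append((u[k],vv[k]))
el=cv2.fitEllipse(np.float32(E));print(el,onz(sb,[el[0]],.018))
E
```

```text
[[291.7804 178.4534]
 [247.0503 191.7527]
 [280.5392 164.8424]
 [258.2982 205.6875]] [[ 0.5686 -0.0266  0.16  ]
 [ 0.5352  0.0767  0.16  ]
 [ 0.6    -0.0001  0.16  ]
 [ 0.5033  0.05    0.16  ]]
centre [0.5519 0.025  0.16  ] [0.5517 0.025  0.16  ]
slot yaw 17.908817463030573
slot yaw 17.630836235802274
knob [np.float64(386.1200066302006), np.float64(227.45350571854797)] [[ 0.4624 -0.268   0.083 ]]
bar [172.867  216.9932] [0.4782 0.2655 0.045 ] 70.37440775792236
((173.9232940673828, 217.83595275878906), (37.75554656982422, 39.8612060546875), 31.27142333984375) [[0.4773 0.2672 0.018 ]]
```

Call:
{"fn": "jog_arm", "kwargs": {
  "deltas": [
    [0, 28, -37, 4, 0, 0, -0.14],
    [0, 56, -75, 8, 0, 0, -0.28],
    [0, 85, -113, 12, 0, 0, -0.42],
    [0, 113, -150, 16, 0, 0, -0.56],
    [0, 142, -188, 20, 0, 0, -0.7]
  ]
}}

```text
clock: 1.0
ee_pos: [0.4015, 0.3795, 0.2517]
tool_rot: [[-0.425, 0.905, 0.001], [0.905, 0.425, 0.0], [0.0, 0.001, -1.0]]
ft_force: [0.6, 0.8, 0.3]
gripper_width: 0.143
grasp_force: 0.0
```

Call:
{"fn": "jog_arm", "kwargs": {
  "deltas": [
    [0, 10, -48, 0, 0, 0, -0.15],
    [0, 20, -96, 0, 0, 0, -0.3],
    [0, 30, -144, 0, 0, 0, -0.45],
    [0, 40, -192, 0, 0, 0, -0.6],
    [0, 50, -240, 0, 0, 0, -0.74]
  ]
}}

```text
clock: 1.5
ee_pos: [0.4507, 0.1391, 0.2516]
tool_rot: [[0.297, 0.955, 0.001], [0.955, -0.297, 0.0], [0.0, 0.001, -1.0]]
ft_force: [1.1, -0.6, 0.3]
gripper_width: 0.001
grasp_force: 0.0
```

Call:
{"fn": "jog_arm", "kwargs": {
  "deltas": [
    [0, 4, -48, 0, 0, 0, -0.045],
    [0, 8, -96, 0, 0, 0, -0.045],
    [0, 12, -144, 0, 0, 0, -0.045],
    [0, 16, -192, 0, 0, 0, -0.045],
    [0, 20, -240, 0, 0, 0, -0.045]
  ]
}}

```text
clock: 2.0
ee_pos: [0.4705, -0.1011, 0.2517]
tool_rot: [[0.335, 0.942, 0.001], [0.942, -0.335, -0.0], [0.0, 0.001, -1.0]]
ft_force: [1.1, 0.8, 0.7]
gripper_width: 0.0
grasp_force: 0.0
```

Call:
{"fn": "jog_arm", "kwargs": {
  "deltas": [
    [0, -2, -40, 0, 0, 0, 0],
    [0, -4, -80, -20, 0, 0, 0],
    [0, -6, -120, -50, 0, 0, 0],
    [0, -8, -168, -90, 0, 0, 0],
    [0, -8, -168, -125, 0, 0, 0]
  ]
}}

```text
clock: 2.5
ee_pos: [0.4635, -0.2715, 0.1275]
tool_rot: [[0.338, 0.941, 0.004], [0.941, -0.338, -0.004], [-0.003, 0.005, -1.0]]
ft_force: [-0.1, -0.0, -0.3]
gripper_width: 0.003
grasp_force: 0.0
```

Call:
{"fn": "jog_arm", "kwargs": {
  "deltas": [
    [0, 0, 1, -15, 0, 0, 0],
    [0, 0, 1, -28, 0, 0, 0],
    [0, 0, 1, -34, 0, 0, 0],
    [0, 0, 1, -40, 0, 0, 0],
    [0, 0, 1, -43, 0, 0, 0]
  ]
}}

```text
clock: 3.0
ee_pos: [0.4639, -0.266, 0.0854]
tool_rot: [[0.333, 0.943, 0.002], [0.943, -0.333, -0.001], [-0.001, 0.002, -1.0]]
ft_force: [-2.0, 2.0, 4.9]
gripper_width: -0.001
grasp_force: 2.5
```

Call:
{"fn": "jog_arm", "kwargs": {
  "deltas": [
    [0, 0, 0, -1, 0, 0, 0],
    [0, 0, 0, -2, 0, 0, 0],
    [0, 0, 0, -2.5, 0, 0, 0],
    [0, 0, 0, -3, 0, 0, 0],
    [0, 0, 0, -3, 0, 0, 0]
  ]
}}

```text
clock: 3.5
ee_pos: [0.464, -0.2661, 0.0825]
tool_rot: [[0.334, 0.943, 0.002], [0.943, -0.334, -0.001], [-0.0, 0.003, -1.0]]
ft_force: [-1.6, 2.9, 3.7]
gripper_width: 0.0
grasp_force: 2.6
```

Call:
{"fn": "jog_arm", "kwargs": {
  "deltas": [
    [0, -1, 0, -1, 0, 0, 0],
    [0, -1, 0, -2, 0, 0, 0],
    [0, -1, 0, -3, 0, 0, 0],
    [0, -1, 0, -3.5, 0, 0, 0],
    [0, -1, 0, -3.5, 0, 0, 0]
  ]
}}

```text
clock: 4.0
ee_pos: [0.4639, -0.2663, 0.0806]
tool_rot: [[0.334, 0.943, 0.004], [0.943, -0.334, -0.002], [-0.0, 0.005, -1.0]]
ft_force: [-2.1, 4.5, 11.6]
gripper_width: -0.002
grasp_force: 5.4
```

Call:
{"fn": "jog_arm", "kwargs": {
  "deltas": [
    [0, 0, 0, -1, 0, 0, 0],
    [0, 0, 0, -1, 0, 0, 0],
    [0, 0, 0, 20, 0, 0, 0],
    [0, 0, 0, 70, 0, 0, 0],
    [0, 0, 0, 120, 0, 0, 0]
  ]
}}

```text
clock: 4.5
ee_pos: [0.4616, -0.2653, 0.1983]
tool_rot: [[0.334, 0.943, -0.0], [0.943, -0.334, 0.0], [0.0, -0.0, -1.0]]
ft_force: [-0.2, -1.0, 0.2]
gripper_width: -0.001
grasp_force: 0.0
```

Call:
{"fn": "jog_arm", "kwargs": {
  "deltas": [
    [85, 10, 40, 20, 0, 0, 0],
    [85, 10, 80, 40, 0, 0, 0],
    [85, 10, 125, 50, 0, 0, 0],
    [85, 10, 175, 50, 0, 0, 0],
    [85, 10, 225, 50, 0, 0, 0]
  ]
}}

```text
clock: 5.0
ee_pos: [0.4722, -0.0392, 0.249]
tool_rot: [[0.335, 0.942, 0.005], [0.942, -0.335, -0.001], [0.001, 0.005, -1.0]]
ft_force: [0.3, -0.4, -0.9]
gripper_width: 0.849
grasp_force: 0.0
```

```bash
python3 - <<'E'
from m import *
a0=cv2.imread("pics/scene0.png");s=shot("scene","scene1");a=s["img"]
for i in(a0,a):
    r=i[180:215,128:165].astype(int);w=np.clip(r[:,:,2]-r[:,:,1]-70,0,None);w[:, :]=w
    Y,X=np.mgrid[180:215,128:165];print((w*X).sum()/w.sum(),(w*Y).sum()/w.sum())
o=np.hstack([cv2.resize(i[170:230,120:180],None,fx=6,fy=6,interpolation=2) for i in(a0,a)])
cv2.imwrite("pics/knob1.png",o)
E
```

```text
143.22745411013568 195.9489225857941
143.4781085814361 197.66725043782836
```

View pics/knob1.png

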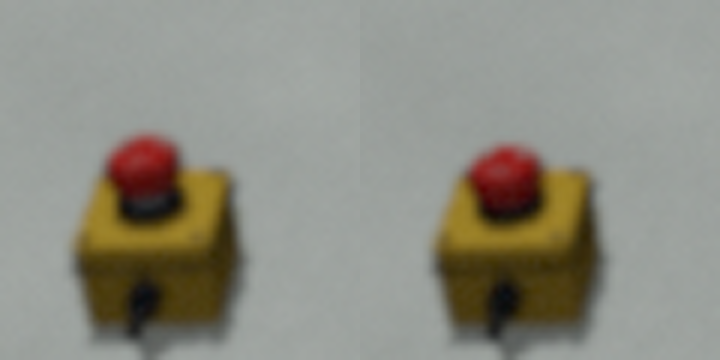

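The mushroom moved from row 195.9 to 197.7 and its dark stem is now hidden, so the stop is latched. Now for the lid.

Call:
{"fn": "jog_arm", "kwargs": {
  "deltas": [
    [85, 1, 48, 0, 0, 0, 0],
    [85, 2, 96, 0, 0, 0, 0],
    [85, 3, 144, 0, 0, 0, 0],
    [85, 4, 192, 0, 0, 0, 0],
    [85, 5, 240, 0, 0, 0, 0]
  ]
}}

```text
clock: 5.55
ee_pos: [0.4768, 0.2012, 0.2482]
tool_rot: [[0.334, 0.943, 0.003], [0.943, -0.334, 0.001], [0.002, 0.003, -1.0]]
ft_force: [0.4, -0.0, 0.4]
gripper_width: 0.999
grasp_force: 0.0
```

Call:
{"fn": "jog_arm", "kwargs": {
  "deltas": [
    [85, 1, 40, -20, 0, 0, 0],
    [85, 1, 64, -55, 0, 0, 0],
    [85, 1, 64, -100, 0, 0, 0],
    [85, 1, 64, -135, 0, 0, 0],
    [85, 1, 64, -150, 0, 0, 0]
  ]
}}

```text
clock: 6.05
ee_pos: [0.4755, 0.2626, 0.0934]
tool_rot: [[0.333, 0.943, -0.005], [0.943, -0.333, -0.002], [-0.003, -0.004, -1.0]]
ft_force: [-0.1, -1.0, -0.0]
gripper_width: 1.0
grasp_force: 0.0
```

```bash
python3 - <<'E'
from m import *
s=ctrl.sense();print(s["ee_pos"],s["tool_rot"],s["gripper_width"])
t=ctrl.snapshot("top");a=ctrl.snapshot("scene")
o=np.hstack([cv2.resize(t["img"][180:255,135:210],None,fx=5,fy=5,interpolation=2),cv2.resize(a["img"][145:220,275:350],None,fx=5,fy=5,interpolation=2)])
cv2.imwrite("pics/lid1.png",o)
E
```

```text
[0.4755 0.2626 0.0934] [[ 0.3332  0.9429 -0.0046]
 [ 0.9429 -0.3332 -0.0018]
 [-0.0032 -0.0037 -1.    ]] 0.999937219327177
```

View pics/lid1.png

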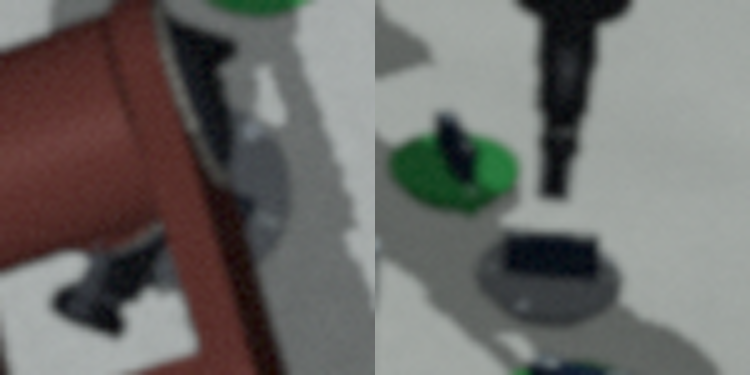

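In the right half, the fingers (553,195) stand right above the bar's middle (551,255), so they are aligned. I go down.

Call:
{"fn": "jog_arm", "kwargs": {
  "deltas": [
    [85, 1, 2, -25, 0, 0, 0],
    [85, 1, 2, -45, 0, 0, 0],
    [85, 1, 2, -60, 0, 0, 0],
    [85, 1, 2, -68, 0, 0, 0],
    [85, 1, 2, -68, 0, 0, 0]
  ]
}}

```text
clock: 6.65
ee_pos: [0.4789, 0.2648, 0.0289]
tool_rot: [[0.335, 0.942, -0.0], [0.942, -0.335, -0.0], [-0.0, -0.0, -1.0]]
ft_force: [0.1, -0.1, -0.1]
gripper_width: 0.992
grasp_force: 0.0
```

Down 4 mm more, then close.

Call:
{"fn": "jog_arm", "kwargs": {
  "deltas": [
    [85, 0, 1, -4, 0, 0, 0],
    [50, 0, 1, -4, 0, 0, 0],
    [0, 0, 1, -4, 0, 0, 0],
    [0, 0, 1, -4, 0, 0, 0],
    [0, 0, 1, -4, 0, 0, 0]
  ]
}}

```text
clock: 7.15
ee_pos: [0.4789, 0.266, 0.0251]
tool_rot: [[0.334, 0.942, 0.001], [0.942, -0.334, 0.0], [0.0, 0.0, -1.0]]
ft_force: [-0.3, 0.5, -0.8]
gripper_width: 0.326
grasp_force: 0.0
```

Call:
{"fn": "jog_arm", "kwargs": {
  "deltas": [
    [0, 0, 0, 0, 0, 0, 0],
    [0, 0, 0, 0, 0, 0, 0],
    [0, 0, 0, 0, 0, 0, 0],
    [0, 0, 0, 0, 0, 0, 0],
    [0, 0, 0, 0, 0, 0, 0]
  ]
}}

```text
clock: 7.65
ee_pos: [0.4791, 0.2661, 0.0252]
tool_rot: [[0.334, 0.942, 0.001], [0.942, -0.334, 0.0], [0.001, 0.0, -1.0]]
ft_force: [-0.6, 1.3, 3.3]
gripper_width: 0.175
grasp_force: 61.3
```

Call:
{"fn": "jog_arm", "kwargs": {
  "deltas": [
    [0, 0, 0, 30, 0, 0, 0],
    [0, 0, 0, 75, 0, 0, 0],
    [0, 0, 0, 120, 0, 0, 0],
    [0, 0, 0, 165, 0, 0, 0],
    [0, 0, 0, 195, 0, 0, 0]
  ]
}}

```text
clock: 8.15
ee_pos: [0.479, 0.2659, 0.2222]
tool_rot: [[0.334, 0.942, 0.002], [0.942, -0.334, 0.001], [0.001, 0.002, -1.0]]
ft_force: [0.2, 1.2, -2.7]
gripper_width: 0.174
grasp_force: 60.5
```

Call:
{"fn": "jog_arm", "kwargs": {
  "deltas": [
    [0, 8, -25, 0, 0, 0, -0.1],
    [0, 20, -65, 0, 0, 0, -0.22],
    [0, 33, -110, 0, 0, 0, -0.34],
    [0, 46, -150, 0, 0, 0, -0.46],
    [0, 57, -185, 0, 0, 0, -0.58]
  ]
}}

```text
clock: 8.65
ee_pos: [0.5351, 0.0788, 0.218]
tool_rot: [[0.8, 0.601, -0.003], [0.601, -0.8, -0.001], [-0.002, -0.001, -1.0]]
ft_force: [0.8, -0.3, -3.5]
gripper_width: 0.171
grasp_force: 60.3
```

Call:
{"fn": "jog_arm", "kwargs": {
  "deltas": [
    [0, 7, -25, 0, 0, 0, -0.12],
    [0, 12, -42, 0, 0, 0, -0.22],
    [0, 16, -56, 0, 0, 0, -0.3],
    [0, 16, -56, 0, 0, 0, -0.34],
    [0, 16, -56, 0, 0, 0, -0.34]
  ]
}}

```text
clock: 9.15
ee_pos: [0.5508, 0.0244, 0.2179]
tool_rot: [[0.953, 0.304, -0.003], [0.304, -0.953, 0.0], [-0.003, -0.001, -1.0]]
ft_force: [0.1, -1.0, -3.1]
gripper_width: 0.173
grasp_force: 60.3
```

```bash
python3 - <<'E'
from m import *
s=ctrl.sense();print(s["ee_pos"],s["tool_rot"],s["gripper_width"],s["q"])
t=ctrl.snapshot("top");a=ctrl.snapshot("scene")
o=np.hstack([cv2.resize(t["img"][142:232,222:322],None,fx=4,fy=4,interpolation=2),cv2.resize(a["img"][130:220,195:295],None,fx=4,fy=4,interpolation=2)])
cv2.imwrite("pics/seat1.png",o)
E
```

```text
[0.5508 0.0244 0.2179] [[ 0.9527  0.304  -0.0032]
 [ 0.304  -0.9527  0.0001]
 [-0.003  -0.0011 -1.    ]] 0.17259818278623518 [ -5.1969  -6.4408 102.962   -0.0084  83.6638  67.1083]
```

View pics/seat1.png

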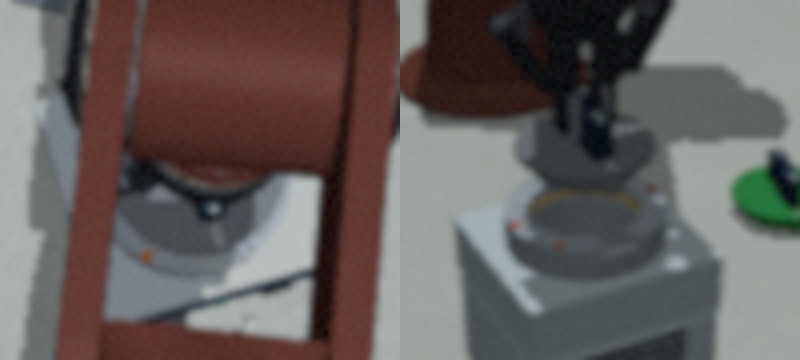

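The scene half shows the lid (585,150) level and hovering over the collar (585,220), with the bar in line with the slots. The tool yaw of 17.7° matches, so I lower it.

Call:
{"fn": "jog_arm", "kwargs": {
  "deltas": [
    [0, 1, 0.5, -10, 0, 0, 0],
    [0, 1, 0.5, -20, 0, 0, 0],
    [0, 1, 0.5, -28, 0, 0, 0],
    [0, 1, 0.5, -31, 0, 0, 0],
    [0, 1, 0.5, -31, 0, 0, 0]
  ]
}}

```text
clock: 9.75
ee_pos: [0.5521, 0.0256, 0.1876]
tool_rot: [[0.952, 0.305, -0.002], [0.305, -0.952, 0.0], [-0.002, -0.001, -1.0]]
ft_force: [-0.3, 0.1, -2.4]
gripper_width: 0.178
grasp_force: 60.3
```

Call:
{"fn": "jog_arm", "kwargs": {
  "deltas": [
    [0, 0, 0, -1, 0, 0, 0],
    [0, 0, 0, -2.5, 0, 0, 0],
    [0, 0, 0, -4, 0, 0, 0],
    [0, 0, 0, -5, 0, 0, 0],
    [0, 0, 0, -6, 0, 0, 0]
  ]
}}

```text
clock: 10.25
ee_pos: [0.5528, 0.0254, 0.1828]
tool_rot: [[0.952, 0.305, 0.0], [0.305, -0.952, -0.0], [0.0, 0.0, -1.0]]
ft_force: [0.1, 0.9, -2.1]
gripper_width: 0.176
grasp_force: 60.3
```

Call:
{"fn": "jog_arm", "kwargs": {
  "deltas": [
    [0, -0.5, 0, -1.5, 0, 0, 0],
    [0, -0.5, 0, -3, 0, 0, 0],
    [0, -0.5, 0, -4.5, 0, 0, 0],
    [0, -0.5, 0, -6, 0, 0, 0],
    [0, -0.5, 0, -7, 0, 0, 0]
  ]
}}

```text
clock: 10.75
ee_pos: [0.5522, 0.0254, 0.1756]
tool_rot: [[0.952, 0.305, -0.0], [0.305, -0.952, 0.0], [-0.0, -0.0, -1.0]]
ft_force: [0.1, -0.0, -3.4]
gripper_width: 0.174
grasp_force: 60.3
```

Call:
{"fn": "jog_arm", "kwargs": {
  "deltas": [
    [0, 0, 0, -1, 0, 0, 0],
    [0, 0, 0, -2, 0, 0, 0],
    [0, 0, 0, -3, 0, 0, 0],
    [0, 0, 0, -3.5, 0, 0, 0],
    [0, 0, 0, -3.5, 0, 0, 0]
  ]
}}

```text
clock: 11.25
ee_pos: [0.5522, 0.0254, 0.1722]
tool_rot: [[0.952, 0.305, -0.0], [0.305, -0.952, 0.0], [-0.0, -0.0, -1.0]]
ft_force: [-0.2, 0.1, -3.2]
gripper_width: 0.171
grasp_force: 60.3
```

Call:
{"fn": "jog_arm", "kwargs": {
  "deltas": [
    [0, 0, 0, -0.5, 0, 0, 0],
    [0, 0, 0, -1, 0, 0, 0],
    [0, 0, 0, -1.5, 0, 0, 0],
    [0, 0, 0, -2, 0, 0, 0],
    [0, 0, 0, -2, 0, 0, 0]
  ]
}}

```text
clock: 11.75
ee_pos: [0.5523, 0.0254, 0.1712]
tool_rot: [[0.952, 0.305, 0.0], [0.305, -0.952, -0.0], [0.0, 0.0, -1.0]]
ft_force: [-3.8, -0.5, 3.4]
gripper_width: 0.171
grasp_force: 61.1
```

The lid is seated (z 0.171, contact force). I release it, lift and go to the stop.

Call:
{"fn": "jog_arm", "kwargs": {
  "deltas": [
    [85, 0, 0, 1, 0, 0, 0],
    [85, 0, 0, 1, 0, 0, 0],
    [85, 0, 0, 1, 0, 0, 0],
    [85, 0, 0, 1, 0, 0, 0],
    [85, 0, 0, 1, 0, 0, 0]
  ]
}}

```text
clock: 12.25
ee_pos: [0.5523, 0.0254, 0.1713]
tool_rot: [[0.952, 0.305, 0.0], [0.305, -0.952, -0.0], [0.0, 0.0, -1.0]]
ft_force: [-0.9, -0.8, -0.3]
gripper_width: 0.99
grasp_force: 0.0
```

Call:
{"fn": "jog_arm", "kwargs": {
  "deltas": [
    [85, 0, 0, 1, 0, 0, 0],
    [85, 0, 0, 6, 0, 0, 0],
    [85, 0, 0, 25, 0, 0, 0],
    [85, 0, 0, 50, 0, 0, 0],
    [85, 0, 0, 80, 0, 0, 0]
  ]
}}

```text
clock: 12.75
ee_pos: [0.5516, 0.0255, 0.2514]
tool_rot: [[0.952, 0.305, -0.002], [0.305, -0.952, 0.0], [-0.002, -0.001, -1.0]]
ft_force: [-0.6, -0.1, 0.1]
gripper_width: 0.996
grasp_force: 0.0
```

Call:
{"fn": "jog_arm", "kwargs": {
  "deltas": [
    [85, -13, -42, 0, 0, 0, 0],
    [85, -26, -84, 0, 0, 0, 0],
    [85, -39, -126, 0, 0, 0, 0],
    [85, -52, -168, 0, 0, 0, 0],
    [85, -65, -210, 0, 0, 0, 0]
  ]
}}

```text
clock: 13.25
ee_pos: [0.4866, -0.1861, 0.2521]
tool_rot: [[0.952, 0.305, 0.001], [0.305, -0.952, -0.001], [0.001, 0.001, -1.0]]
ft_force: [1.0, -0.1, 0.2]
gripper_width: 0.996
grasp_force: 0.0
```

Call:
{"fn": "jog_arm", "kwargs": {
  "deltas": [
    [85, -13, -42, -10, 0, 0, 0],
    [85, -25, -82, -30, 0, 0, 0],
    [85, -25, -82, -70, 0, 0, 0],
    [85, -25, -82, -110, 0, 0, 0],
    [85, -25, -82, -130, 0, 0, 0]
  ]
}}

```text
clock: 13.75
ee_pos: [0.4603, -0.2659, 0.1177]
tool_rot: [[0.953, 0.304, -0.004], [0.304, -0.953, 0.003], [-0.003, -0.004, -1.0]]
ft_force: [-0.5, 0.8, -0.8]
gripper_width: 0.997
grasp_force: 0.0
```

```bash
python3 - <<'E'
from m import *
s=ctrl.sense();print(s["clock"],s["ee_pos"],s["gripper_width"],s["q"])
t=ctrl.snapshot("top");a=ctrl.snapshot("scene")
o=np.vstack([np.hstack([cv2.resize(t["img"][142:232,222:322],None,fx=3,fy=3,interpolation=2),cv2.resize(a["img"][145:235,195:295],None,fx=4,fy=4,interpolation=2)[:270]]),
np.hstack([cv2.resize(t["img"][185:265,340:440],None,fx=3,fy=3,interpolation=2),cv2.resize(a["img"][150:217,100:200],None,fx=4,fy=4,interpolation=2)[:240]])])
cv2.imwrite("pics/knob2.png",o)
E
```

```text
13.75 [ 0.4603 -0.2659  0.1177] 0.9965797792491818 [-38.0409  -3.9338 110.5633   0.0059  73.6624  34.2815]
```

View pics/knob2.png

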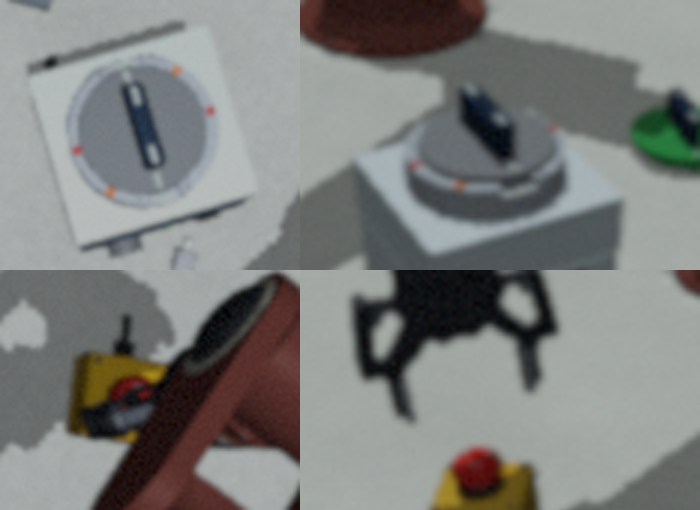

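The upper half shows the lid seated flat: bar from (128,85) to (155,165) along the slots and not turned. In the lower half the open fingers straddle the red mushroom at (476,468). I lower and turn it.

Call:
{"fn": "jog_arm", "kwargs": {
  "deltas": [
    [85, 1, -1, -20, 0, 0, 0],
    [85, 1, -1, -40, 0, 0, 0],
    [85, 1, -1, -50, 0, 0, 0],
    [85, 1, -1, -56, 0, 0, 0],
    [60, 1, -1, -56, 0, 0, 0]
  ]
}}

```text
clock: 14.35
ee_pos: [0.4634, -0.2676, 0.0657]
tool_rot: [[0.952, 0.305, 0.0], [0.305, -0.952, -0.0], [0.0, 0.0, -1.0]]
ft_force: [0.1, 0.2, 0.2]
gripper_width: 0.855
grasp_force: 0.0
```

Call:
{"fn": "jog_arm", "kwargs": {
  "deltas": [
    [45, 0, 0, 0, 0, 0, 0],
    [38, 0, 0, 0, 0, 0, 0],
    [38, 0, 0, 0, 0, 0, 0],
    [38, 0, 0, 0, 0, 0, 0],
    [38, 0, 0, 0, 0, 0, 0]
  ]
}}

```text
clock: 14.85
ee_pos: [0.4638, -0.2679, 0.0663]
tool_rot: [[0.952, 0.305, 0.001], [0.305, -0.952, -0.001], [0.001, 0.001, -1.0]]
ft_force: [-0.8, 0.8, 5.6]
gripper_width: 0.45
grasp_force: 24.5
```

Call:
{"fn": "jog_arm", "kwargs": {
  "deltas": [
    [36, 0, 0, 0, 0, 0, -0.12],
    [36, 0, 0, 0, 0, 0, -0.26],
    [36, 0, 0, 0, 0, 0, -0.4],
    [36, 0, 0, 0, 0, 0, -0.54],
    [36, 0, 0, 0, 0, 0, -0.68]
  ]
}}

```text
clock: 15.35
ee_pos: [0.4638, -0.2686, 0.0666]
tool_rot: [[0.93, -0.367, 0.001], [-0.367, -0.93, -0.002], [0.002, 0.002, -1.0]]
ft_force: [-0.5, -0.4, 6.0]
gripper_width: 0.437
grasp_force: 56.3
```

Call:
{"fn": "jog_arm", "kwargs": {
  "deltas": [
    [36, 0, 0, 0, 0, 0, -0.08],
    [36, 0, 0, 0, 0, 0, -0.1],
    [85, 0, 0, 0, 0, 0, -0.1],
    [85, 0, 0, 0, 0, 0, -0.1],
    [85, 0, 0, 0, 0, 0, -0.1]
  ]
}}

```text
clock: 15.85
ee_pos: [0.4628, -0.2673, 0.0647]
tool_rot: [[0.892, -0.453, -0.001], [-0.453, -0.892, 0.001], [-0.001, -0.0, -1.0]]
ft_force: [-0.0, -0.4, -0.5]
gripper_width: 0.92
grasp_force: 0.0
```

Call:
{"fn": "jog_arm", "kwargs": {
  "deltas": [
    [85, 0, 0, 0, 0, 0, 0],
    [85, 0, 0, 10, 0, 0, 0],
    [85, 0, 0, 40, 0, 0, 0],
    [85, 0, 0, 85, 0, 0, 0],
    [85, 0, 0, 130, 0, 0, 0]
  ]
}}

```text
clock: 16.35
ee_pos: [0.4627, -0.2671, 0.1967]
tool_rot: [[0.892, -0.453, -0.001], [-0.453, -0.892, 0.001], [-0.001, -0.0, -1.0]]
ft_force: [0.4, -0.4, -0.5]
gripper_width: 0.993
grasp_force: 0.0
```

Call:
{"fn": "jog_arm", "kwargs": {
  "deltas": [
    [85, 13, 42, 20, 0, 0, 0.14],
    [85, 26, 84, 40, 0, 0, 0.28],
    [85, 39, 126, 50, 0, 0, 0.42],
    [85, 50, 165, 50, 0, 0, 0.56],
    [85, 50, 165, 50, 0, 0, 0.68]
  ]
}}

```text
clock: 16.85
ee_pos: [0.5143, -0.0987, 0.247]
tool_rot: [[0.976, 0.219, 0.003], [0.219, -0.976, 0.001], [0.003, -0.0, -1.0]]
ft_force: [-0.1, -0.6, -0.3]
gripper_width: 0.993
grasp_force: 0.0
```

```bash
python3 - <<'E'
from m import *
s=ctrl.sense();print(s["clock"],s["ee_pos"],s["tool_rot"],s["gripper_width"],s["q"])
a=ctrl.snapshot("scene")["img"]
r=a[180:215,128:165].astype(int);w=np.clip(r[:,:,2]-r[:,:,1]-70,0,None)
Y,X=np.mgrid[180:215,128:165];print((w*X).sum()/w.sum(),(w*Y).sum()/w.sum())
o=cv2.resize(a[140:240,120:300],None,fx=4,fy=4,interpolation=2)
cv2.imwrite("pics/after.png",o)
E
```

```text
16.85 [ 0.5143 -0.0987  0.247 ] [[ 0.9757  0.219   0.0026]
 [ 0.219  -0.9757  0.0007]
 [ 0.0027 -0.0001 -1.    ]] 0.9930269246177877 [-19.0538 -11.6344 104.79     0.0867  86.7187  58.2921]
143.1981707317073 195.9969512195122
```

View pics/after.png

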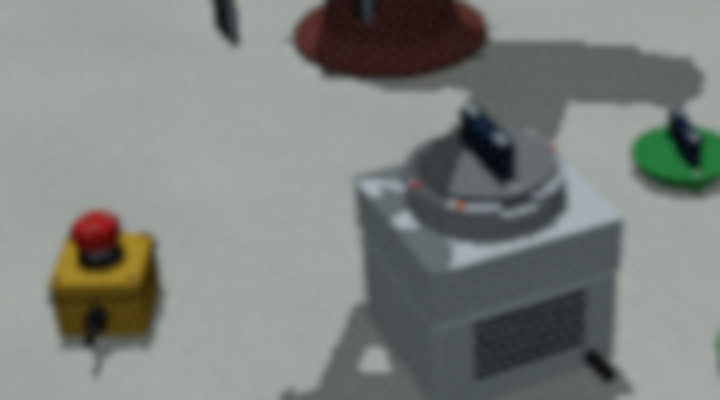

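The stop has sprung up (row 196.0, dark stem visible) and the lid has not moved. Back to the lid to grip it again.

Call:
{"fn": "jog_arm", "kwargs": {
  "deltas": [
    [85, 14, 46, 0, 0, 0, 0.09],
    [85, 28, 90, 0, 0, 0, 0.09],
    [85, 38, 123, 0, 0, 0, 0.09],
    [85, 38, 123, -15, 0, 0, 0.09],
    [85, 38, 123, -35, 0, 0, 0.09]
  ]
}}

```text
clock: 17.4
ee_pos: [0.552, 0.0204, 0.2112]
tool_rot: [[0.956, 0.295, 0.003], [0.295, -0.956, -0.001], [0.002, 0.002, -1.0]]
ft_force: [-0.3, -0.5, 0.4]
gripper_width: 0.998
grasp_force: 0.0
```

Call:
{"fn": "jog_arm", "kwargs": {
  "deltas": [
    [85, 0, 0, -10, 0, 0, 0],
    [85, 0, 0, -20, 0, 0, 0],
    [85, 0, 0, -30, 0, 0, 0],
    [85, 0, 0, -36, 0, 0, 0],
    [85, 0, 0, -36, 0, 0, 0]
  ]
}}

```text
clock: 17.9
ee_pos: [0.5507, 0.0201, 0.1733]
tool_rot: [[0.956, 0.295, -0.002], [0.295, -0.956, 0.0], [-0.002, -0.001, -1.0]]
ft_force: [-0.2, 0.3, -0.1]
gripper_width: 0.992
grasp_force: 0.0
```

Call:
{"fn": "jog_arm", "kwargs": {
  "deltas": [
    [85, 1.5, 5.3, -1, 0, 0, 0.01],
    [85, 1.5, 5.3, -1, 0, 0, 0.01],
    [30, 1.5, 5.3, -1, 0, 0, 0.01],
    [0, 1.5, 5.3, -1, 0, 0, 0.01],
    [0, 1.5, 5.3, -1, 0, 0, 0.01]
  ]
}}

```text
clock: 18.4
ee_pos: [0.5528, 0.0258, 0.1736]
tool_rot: [[0.952, 0.305, 0.0], [0.305, -0.952, -0.0], [0.0, 0.0, -1.0]]
ft_force: [0.2, -0.2, 0.2]
gripper_width: 0.511
grasp_force: 0.0
```

Call:
{"fn": "jog_arm", "kwargs": {
  "deltas": [
    [0, 0, 0, 0, 0, 0, 0],
    [0, 0, 0, 0, 0, 0, 0],
    [0, 0, 0, 0, 0, 0, 0],
    [0, 0, 0, 0, 0, 0, 0],
    [0, 0, 0, 0, 0, 0, 0]
  ]
}}

```text
clock: 18.9
ee_pos: [0.5529, 0.0256, 0.1736]
tool_rot: [[0.952, 0.305, 0.001], [0.305, -0.952, -0.0], [0.0, 0.0, -1.0]]
ft_force: [0.0, -0.4, 1.6]
gripper_width: 0.171
grasp_force: 61.4
```

Call:
{"fn": "jog_arm", "kwargs": {
  "deltas": [
    [0, 0, 0, 0, 0, 0, -0.08],
    [0, 0, 0, 0, 0, 0, -0.16],
    [0, 0, 0, 0, 0, 0, -0.24],
    [0, 0, 0, 0, 0, 0, -0.32],
    [0, 0, 0, 0, 0, 0, -0.4]
  ]
}}

```text
clock: 19.4
ee_pos: [0.5527, 0.0248, 0.1736]
tool_rot: [[0.996, -0.093, -0.0], [-0.093, -0.996, -0.002], [0.0, 0.002, -1.0]]
ft_force: [-0.9, -3.9, 1.2]
gripper_width: 0.174
grasp_force: 61.6
```

Call:
{"fn": "jog_arm", "kwargs": {
  "deltas": [
    [0, 0, 0, 0, 0, 0, -0.1],
    [0, 0, 0, 0, 0, 0, -0.2],
    [0, 0, 0, 0, 0, 0, -0.3],
    [0, 0, 0, 0, 0, 0, -0.38],
    [0, 0, 0, 0, 0, 0, -0.38]
  ]
}}

```text
clock: 19.9
ee_pos: [0.5525, 0.0245, 0.1736]
tool_rot: [[0.891, -0.454, -0.001], [-0.454, -0.891, -0.003], [0.001, 0.003, -1.0]]
ft_force: [-2.1, -4.8, 2.3]
gripper_width: 0.172
grasp_force: 61.6
```

```bash
python3 - <<'E'
from m import *
s=ctrl.sense();R=np.array(s["tool_rot"]);print(s["ee_pos"],np.degrees(np.arctan2(R[1,0],R[0,0])),s["ft_force"],s["ft_torque"])
t=ctrl.snapshot("top");a=ctrl.snapshot("scene")
o=np.hstack([cv2.resize(t["img"][142:232,222:322],None,fx=4,fy=4,interpolation=2),cv2.resize(a["img"][145:235,195:295],None,fx=4,fy=4,interpolation=2)])
cv2.imwrite("pics/twist.png",o)
E
```

```text
[0.5525 0.0245 0.1736] -27.003533432972706 [-2.133  -4.8287  2.3146] [-0.7293  0.3267  0.1063]
```

View pics/twist.png

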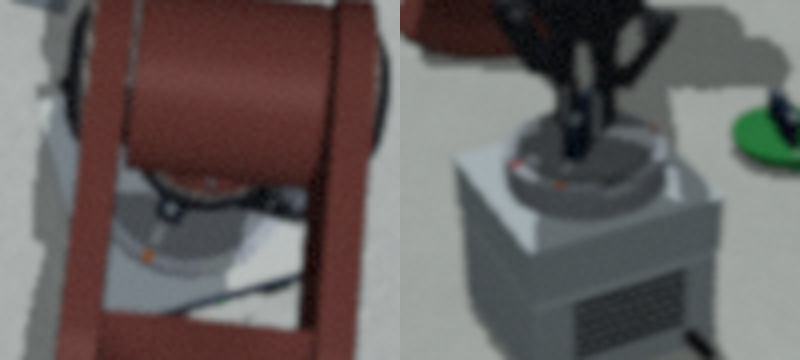

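In the top half, the lid's white line (157,238) points at the orange mark (147,256). Tool yaw is -27.0° against -27.2° for the mark. One short hold, then I hand in.

Call:
{"fn": "jog_arm", "kwargs": {
  "deltas": [
    [0, 0, 0, 0, 0, 0, -0.008],
    [0, 0, 0, 0, 0, 0, -0.008],
    [0, 0, 0, 0, 0, 0, -0.008],
    [0, 0, 0, 0, 0, 0, -0.008],
    [0, 0, 0, 0, 0, 0, -0.008]
  ]
}}

```text
clock: 20.5
ee_pos: [0.5524, 0.0245, 0.1736]
tool_rot: [[0.888, -0.46, -0.001], [-0.46, -0.888, -0.003], [0.0, 0.003, -1.0]]
ft_force: [-2.8, -4.0, 3.6]
gripper_width: 0.17
grasp_force: 61.7
```

```bash
python3 - <<'E'
from m import *
s=ctrl.sense();R=np.array(s["tool_rot"]);print(np.degrees(np.arctan2(R[1,0],R[0,0])),s["grasp_force"])
print(ctrl.job_done())
E
```

```text
-27.367202009940026 61.73710227012634
the job is handed in; nothing more can be done
None
```

The job is handed in at 20.5 s of 72 s: stop latched, lid seated, stop reset and up again, and the lid turned to the orange pulse mark (tool at -27.4° against about -27.2° measured for the mark), still gripped there at about 62 N; the hand-in call returned no verdict.

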